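# Lock the recipe-card stand onto its bench bracket

### The arm

A 6-joint arm with a two-finger parallel gripper is mounted at the origin on a cart in front of the work surface, level with it; the furniture and walls round the work are solid. World frame = base frame: x ahead of the robot, y to its left, z up, the work surface at z = 0. Lengths are in mm, angles in rad, forces in N, time in s.
With the tool pointing down it reaches from about 275 to 825 mm from the base axis. Payload 4.9 kg.
Tool frame: the origin (TCP) lies midway between the tips of the shut fingers; the grasp point (between the pads) lies 19 mm behind it; z points along the fingers, y is the line along which they close (so a half turn about z gives the same grasp; the last joint's range is limited). The gripper opens to 85 mm and grips with 20 to 120 N. Pads are 22 mm wide; open, the fingers measure 114 mm over their backs; the gripper's body (76 mm by 85 mm) begins 54 mm behind the grasp point. The pads swing forward as they close: fully open they stand 13 mm farther back than shut.
Start: joints at [-1.453, 0.326, -0.193, 1.052, 0, 1.437], TCP at [137.042, -532.671, 231.281] pointing down, gripper open.
Joint ranges: [-2.65, 2.65], [-0.97, 1.79], [-1.3, 1.35], [-1.93, 2.1], [-1.47, 1.37], [-3.14, 3.14]. Speed limits (rad/s): [2.57, 2.57, 3.14, 3.14, 3.14, 3.14].

### API

Orientations are given as a unit quaternion [x, y, z, w].
In Python, from workcell import monitor, optics, order gives the robot as it stands. The module is installed in compiled form; this text tells all that it offers.
- The arm moves only by the tool drive_tool, never from a script. Its argument "moves" is one flat list of numbers, 5 for each row, row after row: the shift along the tool's x, y, z in cm, then the turn about the tool's z in rad, then the finger opening in cm, from 0 to 8.54. In form: [tx, ty, tz, turn, hand, tx, ty, tz, turn, hand, ...]. A call has 1 to 8 rows; each row shifts and turns the commanded pose from where the row before left it, along the tool's axes as they then stand; what a row does not reach is not made up. A row lasts 1/12 s, in which the tool goes at most 41.7 mm and 7.16 degrees, less where a joint would pass 70% of its speed; a pose out of reach is approached as far as the arm can. A call is refused whole if a number of a shift passes 4.17 or a number of a turn 0.125, either way. A call with a gripper value outside its range is refused whole. The fingers move at their own pace and stop on an object; "grip_force" is the grip in N (left out, the last holds). Time passes only in rows, so rows that do not move let the fingers close. It gives the time, the measured TCP pose, the force, the opening and the grip force at its end, in the units of the state.
- monitor.get_obs(): the state, without advancing time (a new reading comes with each control period).
- optics.camera(name): name is "scene" or "top" or "wrist"; returns a dict with "image" (480x640x3 uint8, blue, green, red), "fx", "fy", "cx", "cy" (pixels), "D" ([k1, k2, p1, p2, k3] as OpenCV has them; the pictures are not rectified), "extrinsics" (4x4, takes a point from camera to world coordinates); the wrist camera has in their place "hand_eye" (4x4, takes a point from camera to tool coordinates, whose origin is the TCP and whose axes are the flange's). Camera axes: x right, y down, z forward; pixel columns grow to the right and rows downward; lengths in mm; the calibration is good to about 2 mm. A picture is of the moment at which its call begins: read the wrist's pose just before it. There is no depth.
- order.job_done(): hands the job in; it is judged then, once.
Trained networks look in the newest picture that a camera, given by its name, has taken for a name from the list of things; names that differ only in an ending like _2 or _b are one class to them, and where a whole thing is asked for, a point or a joint stands for the part that bears it (a point fixed in the world has none). Each returns a list of dicts, best first, with "confidence" (0 to 1); they miss things now and then, are a little off and sometimes report something else, mostly with a low value. They report only what shows in the picture. A call takes as long as a camera call. They do not tell look-alikes from the thing itself.
- optics.cut_out(camera, target): "pixels" (480x640 bool, what is visible of it) and "bbox" ([left, top, right, bottom] in pixels, round what is visible of it).
- optics.tip_of(camera, target): "centre" ([column, row] in pixels: a listed point, or the origin of a listed thing).
The state is a dict: "time": time; "q": joint angles; "joint_vel": joint speeds; "joint_torque": joint torques, N m; "eef_pos": TCP position; "tcp_rot": TCP orientation; "contact_force": force on the tool from outside, world axes, zero at the start; "torque": the same for the moment, N m; "finger_gap": finger opening in mm; "gripper_force": force on a finger pad.
Only numpy, scipy, OpenCV 4.12 (cv2) and the standard library are available. Lean on these libraries where they do the work, as an engineer would, in place of code of your own. Each camera call takes 0.05 s, during which the arm holds its last target. There are 200 camera calls.

### The job

Mount the oak recipe-card stand on the white bench bracket: lower its keyhole plate over the two brass screw heads until it lies flat on the strip, then slide it along its slots until it comes up against the screws and the red catch springs up behind it, and let go. The strip's exact setting is not known, so feel for the screws gently and force nothing; leave everything else on the worktop as it stands.

Things in the scene. Friction and masses are not known exactly. Their poses are not given: they have to be found in the camera images.
- card_stand: Recipe-card stand, about 0.25 to 0.5 kg, standing on the worktop: aluminium foot plate 160 (x) x 70 (y) x 4 mm thick, an upright oak block on its middle and two keyholes on its centre line. Origin: centre of the plate's underside; z up. On the strip its origin lies 15 mm above the bracket's origin; resting on the screw heads, 25 mm; 20 mm before the locked place (toward bracket -x) the heads pass the holes.
- block (a point): Where to grip the stand: middle of its oak block, 42 mm above the plate's underside. The block is 20 (stand x) x 70 (y) mm and reaches from 4 to 64 mm above the plate's underside, with a 3 mm wide card slit in the top 12 mm. Grip it across its 20 mm.
- keyhole (a point): Centre of the +x round hole (17 mm across) on the plate's underside, at stand x = +56 mm; the other is at x = -38 mm. From each a slot 9 mm wide runs toward the stand's -x, ending 23 mm from the round hole's centre.
- bracket: White plastic board fixed to the bench, 228 (x, -132 to +96 mm) x 84 (y) x 12 mm; origin on its underside, z up. On it a dark steel strip on rubber (gives 1 mm at 20 N), 44 mm wide, 3 mm thick, top 15 mm above the origin, with two screws and a catch. Pressing the stand on it with over 50 N is forcing; 5 to 10 N is enough to feel. The stand goes on with its x axis along the bracket's x.
- screw_middle (a point): On the bracket's board (not on the strip), at strip-top height: where the +x screw stands IF the strip is at its middle setting. The strip is clamped in elongated holes anywhere up to 22 mm toward bracket +x or -x, with screws and catch; this is not measured, and it does not move in use. Second screw: 94 mm toward -x. Neck 6 mm across; head 12 mm across, 6 to 10 mm above the strip.
- home (a point): Fixed on the bracket's board, 15 mm above its origin: the locked stand's origin IF the strip is at its middle setting; else it shifts along bracket x with the strip (up to 22 mm). With the heads through the round holes, slide the stand about 20 mm toward bracket +x until the necks meet the slot ends: locked.
- catch (a joint): Red spring catch, 9.5 x 24 mm, in the strip, 81.5 to 91 mm on the -x side of the locked stand's origin. 0 = up, 5 mm above the strip; grows downward, 0.005 m = flush. The plate presses it down (about 2 N) when laid over the screws; it springs up behind the plate's -x edge, with 1.5 mm play, once the stand is slid home.
- cutter_ring: Bystander, to be left alone: round steel pastry cutter, 71 mm across, 30 high; origin at the centre of its underside.
- yolk_bowl: Bystander, to be left alone: small glass bowl of yolk, 116 mm across, 44 high; origin at the centre of its underside.
- drum: Bystander, to be left alone: yellow drum with a white lid, 75 mm across, 96 high; origin at the centre of its underside.
- butter: Bystander, to be left alone: butter packet, white and green, 33x120x32 mm; origin at the centre of its underside.
There are look-alikes about, which are no part of the job. Several things have the shape of the card_stand; the one meant has the colours described above.

How it is judged (in metres and radians):
On the way, in this order (a step that is already met when the one before it is completed fails the run):
1. the plate lies flat on the strip with the screw heads through its round holes, pressing the red catch down (z of card_stand in the frame of bracket between 0.0125 and 0.0175 m and y of card_stand in the frame of bracket between -0.006 and 0.006 m and angle between the x axis of card_stand and the x axis of bracket, either way round below 0.08 rad and angle between card_stand's own z axis and vertical below 0.04 rad and x of keyhole in the frame of bracket above 0 m and x of card_stand in the frame of bracket between -0.048 and 0.008 m and value of joint catch above 0.003 m), for 0.1 s.
2. slid along until the catch has sprung up behind the plate (z of card_stand in the frame of bracket between 0.0125 and 0.0175 m and y of card_stand in the frame of bracket between -0.006 and 0.006 m and angle between the x axis of card_stand and the x axis of bracket, either way round below 0.08 rad and angle between card_stand's own z axis and vertical below 0.04 rad and x of keyhole in the frame of bracket above 0 m and x of card_stand in the frame of bracket between -0.027 and 0.027 m and value of joint catch below 0.0015 m), for 0.2 s.
At the end, for the whole second after the job is handed in: The stand lies at rest flat on the strip (origin 12.5 to 17.5 mm above the bracket's, upright within 0.04 rad), within 6 mm across and 27 mm along of its middle place, the same way round as the bracket and aligned within 0.08 rad, with the catch up behind it (under 1.5 mm) (all of step 2 and linear speed of card_stand below 0.01 m/s); the robot touches nothing.
It fails at once if the stand is forced against the bracket with more than 50 N (contact force between card_stand and bracket above 50 N).
It fails at once if a bystander is moved more than 25 mm (distance of any of cutter_ring, yolk_bowl, drum, butter from where it was at the start of the episode above 0.025 m).
It also fails if it takes over 72 s, if anything falls off the work surface, if the arm or the gripper's body presses on something with over 40 N, if the wrist force passes 120 N, or if a joint passes its speed limit or range.

## Working session

There is one attempt and no reset: what is moved stays moved. The work goes in short steps, Python scripts to look and compute and a tool call to move; the robot and the scene stay as the last step left them, time stands still between calls to the robot, and variables do not carry over. Pictures are saved under pics/ and viewed, at most 10 in all, crops included, and the job is handed in when it is done.

Besides the shell and the picture viewer there is one more tool, called after "Emit:" in YAML: its name, and indented under it one key for each argument. drive_tool: Moves the arm, as the interface text tells. Its arguments: {"type":"object","properties":{"moves":{"type":"array"},"grip_force":{"type":"number"}},"required":["moves"]}

```bash
mkdir -p pics; cat > h.py <<'E'
import numpy as np, cv2
from scipy.spatial.transform import Rotation as R
from workcell import monitor, optics, order
def shot(n):
    o=monitor.get_obs(); c=optics.camera(n)
    K=np.array([[c['fx'],0,c['cx']],[0,c['fy'],c['cy']],[0,0,1.]])
    if 'extrinsics' in c: T=np.array(c['extrinsics'])
    else:
        W=np.eye(4); W[:3,:3]=R.from_quat(o['tcp_rot']).as_matrix(); W[:3,3]=o['eef_pos']; T=W@np.array(c['hand_eye'])
    return c['image'],K,np.array(c['D'],float),T
def world(px,z,K,D,T):
    p=cv2.undistortPoints(np.array(px,float).reshape(-1,1,2),K,D).reshape(-1,2)
    d=np.c_[p,np.ones(len(p))]@T[:3,:3].T
    return T[:3,3]+d*((z-T[2,3])/d[:,2])[:,None]
def proj(P,K,D,T):
    Ti=np.linalg.inv(T); return cv2.projectPoints(np.array(P,float).reshape(-1,1,3),cv2.Rodrigues(Ti[:3,:3])[0],Ti[:3,3],K,D)[0].reshape(-1,2)
E
python3 - <<'E'
from h import *
o=monitor.get_obs(); print(o)
for n in ['scene','top']:
    im,K,D,T=shot(n); cv2.imwrite(f'pics/{n}.png',im)
    print(n,T[:3,3].round())
    for t in ['card_stand','bracket','catch']:
        for r in optics.cut_out(n,t)[:4]: print('cut',t,r['bbox'],round(r['confidence'],2))
    for t,z in [('card_stand',0),('block',42),('keyhole',0),('bracket',0),('screw_middle',15),('home',15),('cutter_ring',0),('yolk_bowl',0),('drum',0),('butter',0)]:
        for r in optics.tip_of(n,t)[:4]: print(t,np.round(r['centre']),round(r['confidence'],2),world(r['centre'],z,K,D,T)[0].round(1))
E
```

```text
{'time': 0.0, 'q': array([-1.45323083e+00,  3.26963637e-01, -1.93602176e-01,  1.05199108e+00,
       -1.52118626e-05,  1.43656866e+00]), 'joint_vel': array([-0.00026364, -0.00065379, -0.00112455, -0.00076844,  0.00235613,
        0.00036519]), 'joint_torque': array([ 1.45715763e-03, -4.43396044e+01,  2.62442458e+01,  1.54268841e-02,
        1.44492046e-04,  3.77508371e-06]), 'eef_pos': array([ 136.94953905, -532.06776261,  230.48413399]), 'tcp_rot': array([ 9.92085102e-01,  1.25564226e-01, -2.72049716e-07, -8.80314319e-04]), 'contact_force': array([ 0.09839091, -0.53563468, -0.49368082]), 'torque': array([0.00163571, 0.02153423, 0.0039813 ]), 'gripper_force': 0.0, 'finger_gap': 85.30555089981591}
scene [-409. -317.  641.]
cut card_stand [224.0, 208.7, 255.0, 227.0] 0.96
cut bracket [383.1, 277.8, 456.8, 341.3] 0.78
card_stand [243. 231.] 0.81 [676.6 492.8   0. ]
block [241. 217.] 0.78 [677.6 495.7  42. ]
keyhole [236. 224.] 0.64 [707.6 536.4   0. ]
bracket [417. 313.] 0.89 [533.3 -54.3   0. ]
bracket [411. 313.] 0.19 [525.8 -43.9   0. ]
screw_middle [413. 317.] 0.86 [491.8 -57.4  15.
[... 329 characters left out ...]
58.3, 291.4] 0.57
cut catch [428.2, 206.9, 436.3, 207.3] 0.43
card_stand [203. 203.] 0.88 [663.6 488.6   0. ]
card_stand [287. 234.] 0.65 [583.4 290.6   0. ]
card_stand [436. 254.] 0.56 [526.4 -56.2   0. ]
block [197. 200.] 0.74 [662.4 492.2  42. ]
block [285. 233.] 0.73 [580.2 291.1  42. ]
keyhole [181. 190.] 0.83 [698.9 540.6   0. ]
keyhole [276. 259.] 0.56 [524.5 316.2   0. ]
bracket [436. 253.] 0.58 [528.5 -56.3   0. ]
screw_middle [440. 262.] 0.97 [505.9 -60.5  15. ]
home [437. 248.] 0.97 [536.6 -55.3  15. ]
cutter_ring [352. 161.] 0.68 [756.3 131.2   0. ]
yolk_bowl [404. 154.] 0.67 [769.    4.2   0. ]
drum [300. 153.] 0.66 [779.  255.2   0. ]
butter [384. 319.] 0.59 [380.   72.3   0. ]
```

View pics/top.png

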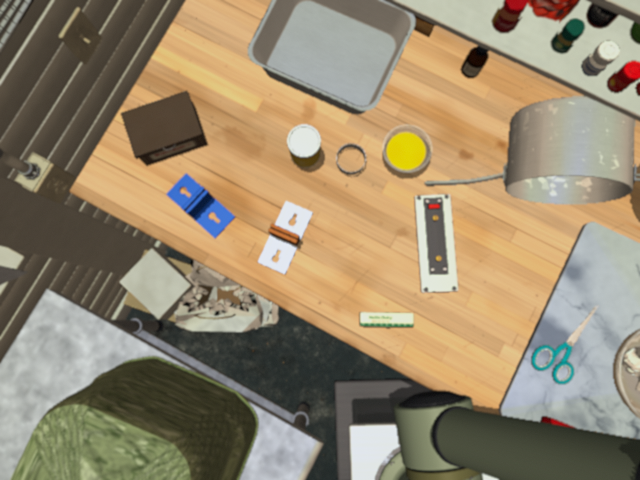

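View pics/scene.png

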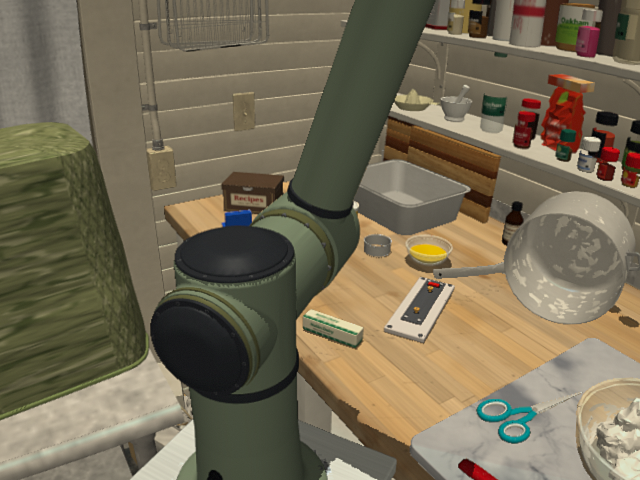

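The possible stands are the blue one at (203,205) and the bare-metal one with a brown block at (285,235). The second fits aluminium and oak. I'll confirm it in an enlarged crop and measure the outlines.

```bash
python3 - <<'E'
from h import *
im,K,D,T=shot('top')
a=cv2.resize(im[190:285,245:325],None,fx=5,fy=5,interpolation=cv2.INTER_CUBIC)
b=cv2.resize(im[190:300,405:470],None,fx=4.318,fy=4.318,interpolation=cv2.INTER_CUBIC)[:475]
cv2.imwrite('pics/crop.png',np.hstack([a,b]))
hsv=cv2.cvtColor(im,cv2.COLOR_BGR2HSV)
def quad(x0,y0,x1,y1,z,name):
    m=np.zeros(im.shape[:2],np.uint8)
    m[y0:y1,x0:x1]=((hsv[y0:y1,x0:x1,1]<60)&(hsv[y0:y1,x0:x1,2]>120))*255
    c=max(cv2.findContours(m,cv2.RETR_EXTERNAL,cv2.CHAIN_APPROX_NONE)[0],key=cv2.contourArea)
    w=world(cv2.convexHull(c).reshape(-1,2),z,K,D,T)[:,:2].astype(np.float32)
    r=cv2.minAreaRect(w); print(name,r, cv2.boxPoints(r).round(1).tolist())
quad(250,195,320,280,4,'stand'); quad(408,185,465,298,12,'bracket')
h=im[195:215,420:450].astype(int); ys,xs=np.nonzero((h[...,2]>120)&(h[...,1]<70)); 
print('catch',world([[xs.mean()+420,ys.mean()+195]],20,K,D,T))
E
```

```text
stand ((536.2879638671875, 313.47479248046875), (72.31768798828125, 73.10440063476562), 64.68936920166016) [[487.79998779296875, 296.3999938964844], [553.9000244140625, 265.20001220703125], [584.7999877929688, 330.5], [518.7000122070312, 361.79998779296875]]
bracket ((551.36767578125, -54.052608489990234), (226.637451171875, 83.7368392944336), 1.1073278188705444) [[437.29998779296875, -14.399999618530273], [438.8999938964844, -98.0999984741211], [665.5, -93.69999694824219], [663.9000244140625, -10.0]]
catch [[635.29582117 -53.33639709  20.        ]]
```

View pics/crop.png

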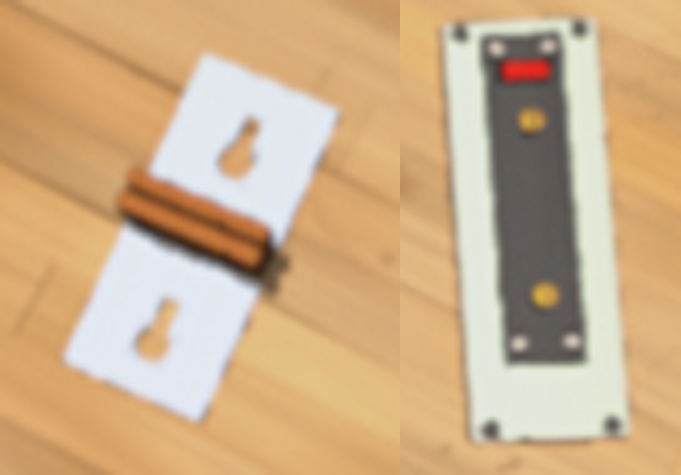

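The crop shows a bare aluminium plate with an oak block, with its slots pointing away from the robot. So this is the right stand, and its +x faces the robot. The bracket's red catch is at its far end, so bracket +x also faces the robot. On the way I'll stop over the bracket for a wrist look.

```bash
cat >> h.py <<'E'
def rows(target,yaw,n,hand,start=None,yaw0=None):
    """world target (mm), tool-x yaw (deg) -> n rows in tool axes (cm, rad); tool z straight down"""
    o=monitor.get_obs(); M=R.from_quat(o['tcp_rot']).as_matrix()
    p=np.array(o['eef_pos'] if start is None else start,float)
    y=np.arctan2(M[1,0],M[0,0]) if yaw0 is None else np.radians(yaw0)
    d=(np.array(target,float)-p)/n; t=(np.radians(yaw)-y+np.pi)%(2*np.pi)-np.pi; out=[]
    for i in range(n):
        a=y+t*i/n
        out+=[round((d[0]*np.cos(a)+d[1]*np.sin(a))/10,2),round((d[0]*np.sin(a)-d[1]*np.cos(a))/10,2),round(-d[2]/10,2),round(-t/n,3),hand]
    for i in range(0,len(out),40): print(out[i:i+40])
E
python3 - <<'E'
from h import *
c=optics.camera('wrist'); print(np.array(c['hand_eye']).round(2),c['fx'])
rows([505,-54,250],91.1,16,8.5)
E
```

```text
[[  -0.     -0.96   -0.26   67.03]
 [   1.     -0.     -0.     -0.22]
 [   0.     -0.26    0.96 -142.47]
 [   0.      0.      0.      1.  ]] 425.7864141960009
[np.float64(2.97), np.float64(-2.32), np.float64(-0.12), np.float64(-0.084), 8.5, np.float64(3.16), np.float64(-2.07), np.float64(-0.12), np.float64(-0.084), 8.5, np.float64(3.32), np.float64(-1.8), np.float64(-0.12), np.float64(-0.084), 8.5, np.float64(3.46), np.float64(-1.51), np.float64(-0.12), np.float64(-0.084), 8.5, np.float64(3.57), np.float64(-1.22), np.float64(-0.12), np.float64(-0.084), 8.5, np.float64(3.66), np.float64(-0.92), np.float64(-0.12), np.float64(-0.084), 8.5, np.float64(3.72), np.float64(-0.61), np.float64(-0.12), np.float64(-0.084), 8.5, np.float64(3.76), np.float64(-0.29), np.float64(-0.12), np.float64(-0.084), 8.5]
[np.float64(3.77), np.float64(0.02), np.float64(-0.12), np.float64(-0.084), 8.5, np.float64(3.76), np.float64(0.34), np.float64(-0.12), np.float64(-0.084), 8.5, np.float64(3.72), np.float64(0.65), np.float64(-0.12), np.float64(-0.084), 8.5, np.float64(3.65), np.float64(0.96), np.float64(-0.12), np.float64(-0.084), 8.5, np.float64(3.56), np.float64(1.26), np.float64(-0.12), np.float64(-0.084), 8.5, np.float64(3.44), np.float64(1.55), np.float64(-0.12), np.float64(-0.084), 8.5, np.float64(3.3), np.float64(1.83), np.float64(-0.12), np.float64(-0.084), 8.5, np.float64(3.13), np.float64(2.1), np.float64(-0.12), np.float64(-0.084), 8.5]
```

```bash
sed -i 's/out+=\[\(.*\)hand\]/out+=[float(v) for v in (\1hand)]/' h.py; python3 -c "
from h import *
rows([551,-32,205],91.1,17,8.5)"
```

```text
[3.09, -2.25, 0.15, -0.079, 8.5, 3.26, -2.0, 0.15, -0.079, 8.5, 3.41, -1.73, 0.15, -0.079, 8.5, 3.53, -1.46, 0.15, -0.079, 8.5, 3.64, -1.18, 0.15, -0.079, 8.5, 3.72, -0.89, 0.15, -0.079, 8.5, 3.78, -0.59, 0.15, -0.079, 8.5, 3.81, -0.29, 0.15, -0.079, 8.5]
[3.82, 0.01, 0.15, -0.079, 8.5, 3.81, 0.31, 0.15, -0.079, 8.5, 3.77, 0.61, 0.15, -0.079, 8.5, 3.71, 0.9, 0.15, -0.079, 8.5, 3.63, 1.19, 0.15, -0.079, 8.5, 3.53, 1.47, 0.15, -0.079, 8.5, 3.4, 1.74, 0.15, -0.079, 8.5, 3.25, 2.01, 0.15, -0.079, 8.5]
[3.08, 2.26, 0.15, -0.079, 8.5]
```

Emit:
drive_tool:
  moves: [3.1,-2.2,0.15,-0.08,8.5,3.3,-2.0,0.15,-0.08,8.5,3.4,-1.7,0.15,-0.08,8.5,3.5,-1.5,0.15,-0.08,8.5,3.6,-1.2,0.15,-0.08,8.5,3.7,-0.9,0.15,-0.08,8.5,3.8,-0.6,0.15,-0.08,8.5,3.8,-0.3,0.15,-0.08,8.5]

```text
time: 2.17
eef_pos: [331.2, -294.9, 219.5]
tcp_rot: [0.901, 0.433, 0.0, 0.0]
contact_force: [0.3, -1.7, -0.8]
finger_gap: 85.0
gripper_force: 0.0
```

Emit:
drive_tool:
  moves: [3.8,0,0.15,-0.08,8.5,3.8,0.3,0.15,-0.08,8.5,3.8,0.6,0.15,-0.08,8.5,3.7,0.9,0.15,-0.08,8.5,3.6,1.2,0.15,-0.08,8.5,3.5,1.5,0.15,-0.08,8.5,3.4,1.7,0.15,-0.08,8.5,3.2,2.0,0.15,-0.08,8.5]

```text
time: 2.83
eef_pos: [522.0, -57.2, 207.4]
tcp_rot: [0.719, 0.695, 0.0, 0.0]
contact_force: [-0.3, -0.9, 0.9]
finger_gap: 84.8
gripper_force: 0.0
```

Emit:
drive_tool:
  moves: [3.0,2.2,0.15,-0.05,8.5,0,0,0,0,8.5,0,0,0,0,8.5]

```text
time: 3.08
eef_pos: [544.8, -28.4, 205.4]
tcp_rot: [0.702, 0.712, -0.0, -0.0]
contact_force: [0.0, -0.7, -0.5]
finger_gap: 84.9
gripper_force: 0.0
```

```bash
python3 - <<'E'
from h import *
o=monitor.get_obs(); print(o['time'],o['eef_pos'],R.from_quat(o['tcp_rot']).as_matrix()[:,0])
im,K,D,T=shot('wrist'); cv2.imwrite('pics/w1.png',im); np.savez('w1.npz',im=im,K=K,D=D,T=T)
for t,z in [('bracket',0),('screw_middle',15),('home',15)]:
    for r in optics.tip_of('wrist',t)[:2]: print(t,np.round(r['centre']),round(r['confidence'],2),world(r['centre'],z,K,D,T)[0].round(1))
E
```

```text
3.0833 [544.78142623 -28.36725298 205.35867478] [-1.41827963e-02  9.99899413e-01 -1.14702185e-04]
bracket [308. 235.] 0.79 [534.6 -53.7   0. ]
screw_middle [263. 241.] 0.79 [497.9 -55.7  15. ]
screw_middle [307. 242.] 0.65 [533.7 -55.6  15. ]
home [304. 240.] 0.74 [531.7 -54.   15. ]
```

View pics/w1.png

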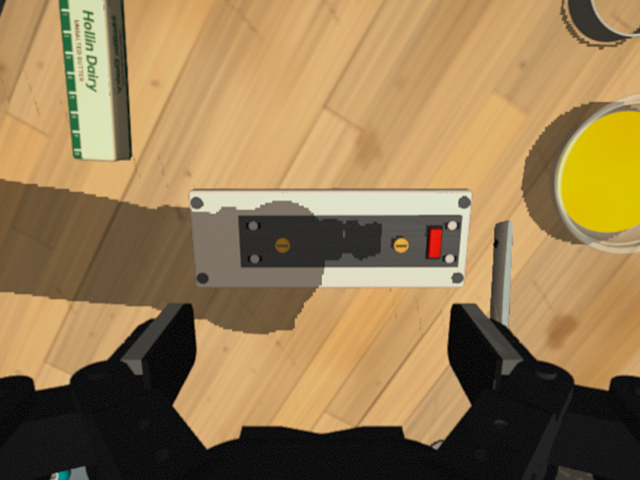

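The wrist view shows the board with corners at about (190,190), (470,190), (464,287) and (195,288). The screws are at (283,245) and (401,245), the catch is at (434,242), and the pan handle's tip is at (503,225). Now I'll turn these into positions.

```bash
python3 - <<'E'
from h import *
d=np.load('w1.npz'); im=d['im']; c=(d['K'],d['D'],d['T'])
print('board',world([[190,190],[470,190],[464,287],[195,288]],12,*c)[:,:2].round(1).tolist())
hsv=cv2.cvtColor(im,cv2.COLOR_BGR2HSV).astype(int)
for nm,(x0,y0,x1,y1),z in [('s+',(270,233,297,258),25),('s-',(390,234,413,256),25),('catch',(424,222,446,263),20)]:
    h=hsv[y0:y1,x0:x1]; ys,xs=np.nonzero(h[...,1]>120); p=[(xs.min()+xs.max())/2+x0,(ys.min()+ys.max())/2+y0]
    print(nm,p,len(xs),world([p],z,*c)[0].round(1))
t,K,D,T=shot('top')
A=world([[503,225]],0,*c)[0];B=world([[428,183]],0,K,D,T)[0]
a=A-d['T'][:3,3];b=B-T[:3,3]
s=np.linalg.lstsq(np.c_[a,-b],T[:3,3]-d['T'][:3,3],rcond=None)[0]; print('tip',d['T'][:3,3]+a*s[0],T[:3,3]+b*s[1])
print('home est top shift; stand rows:'); rows([575,295,150],64.7,10,8.5)
E
```

```text
board [[440.8, -15.1], [662.9, -12.0], [666.6, -94.4], [439.4, -98.4]]
s+ [np.float64(282.0), np.float64(244.5)] 178 [514.4 -55.3  25. ]
s- [np.float64(400.5), np.float64(244.5)] 175 [608. -54.  25.]
catch [np.float64(434.0), np.float64(242.0)] 420 [635.7 -53.   20. ]
tip [693.58764527 -40.61990955  10.16614148] [692.56296248 -45.34702383  10.82379306]
home est top shift; stand rows:
[3.26, 0.34, 0.56, 0.045, 8.5, 3.27, 0.2, 0.56, 0.045, 8.5, 3.28, 0.05, 0.56, 0.045, 8.5, 3.27, -0.1, 0.56, 0.045, 8.5, 3.27, -0.25, 0.56, 0.045, 8.5, 3.25, -0.39, 0.56, 0.045, 8.5, 3.23, -0.54, 0.56, 0.045, 8.5, 3.2, -0.68, 0.56, 0.045, 8.5]
[3.17, -0.83, 0.56, 0.045, 8.5, 3.13, -0.97, 0.56, 0.045, 8.5]
```

Emit:
drive_tool:
  moves: [3.3,0.3,0.5,0.045,8.5,3.3,0.2,0.5,0.045,8.5,3.3,0,0.5,0.045,8.5,3.3,-0.1,0.5,0.045,8.5,3.3,-0.2,0.5,0.045,8.5,3.3,-0.4,0.5,0.045,8.5,3.2,-0.5,0.5,0.045,8.5,3.2,-0.7,0.5,0.045,8.5]

```text
time: 4.0
eef_pos: [568.8, 232.8, 165.9]
tcp_rot: [0.82, 0.572, 0.0, 0.0]
contact_force: [-0.2, -0.5, -0.4]
finger_gap: 85.2
gripper_force: 0.0
```

Emit:
drive_tool:
  moves: [3.2,-0.8,0.5,0.045,8.5,3.1,-1.0,0.5,0.045,8.5,0,0,0,0,8.5,0,0,0,0,8.5]

```text
time: 4.33
eef_pos: [574.4, 298.2, 155.3]
tcp_rot: [0.844, 0.537, -0.0, 0.0]
contact_force: [0.1, -0.4, -0.2]
finger_gap: 84.8
gripper_force: 0.0
```

```bash
python3 - <<'E'
from h import *
o=monitor.get_obs(); M=R.from_quat(o['tcp_rot']).as_matrix(); print(o['time'],o['eef_pos'],np.degrees(np.arctan2(M[1,0],M[0,0])))
im,K,D,T=shot('wrist'); cv2.imwrite('pics/w2.png',im); np.savez('w2.npz',im=im,K=K,D=D,T=T)
for t,z in [('card_stand',0),('block',42),('keyhole',0)]:
    for r in optics.tip_of('wrist',t)[:2]: print(t,np.round(r['centre']),round(r['confidence'],2),world(r['centre'],z,K,D,T)[0].round(1))
E
```

```text
4.3333 [574.40422515 298.17414257 155.33161113] 64.93017356873978
card_stand [327. 225.] 0.58 [576.1 292.5   0. ]
block [327. 237.] 0.78 [576.5 294.6  42. ]
keyhole [252. 223.] 0.65 [528.  316.6   0. ]
```

View pics/w2.png

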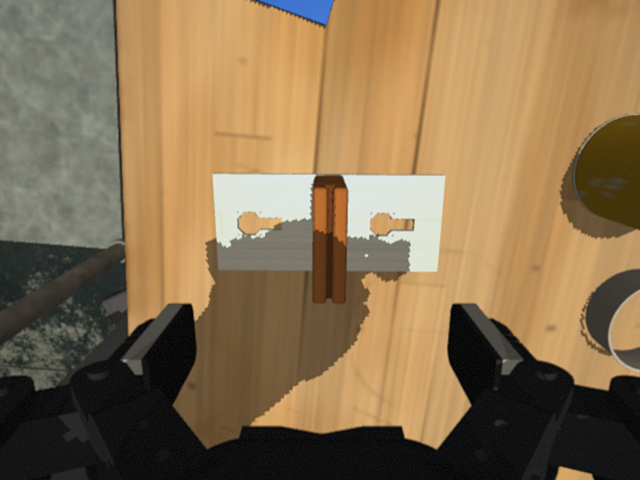

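The view shows the plate square to the tool, with corners at about (213,174), (445,176), (439,272) and (218,270). The oak block's top spans columns 313 to 347.

```bash
python3 - <<'E'
from h import *
d=np.load('w2.npz'); c=(d['K'],d['D'],d['T'])
w=world([[213,174],[445,176],[439,272],[218,270]],4,*c)[:,:2]; print(w.round(1).tolist(),w.mean(0),[np.linalg.norm(w[i]-w[i-1]).round(1) for i in range(4)])
e=w[1]-w[0]; f=w[2]-w[3]; print('yaw',[np.degrees(np.arctan2(v[1],v[0])) for v in (e,f)])
b=world([[313.5,302],[346,302],[347,189],[314,188]],64,*c)[:,:2]; print('block',b.mean(0))
g=w.mean(0); yaw=np.degrees(np.arctan2(*(e+f)[::-1]))+90
print(g,yaw); rows([*g,23],yaw,8,8.5)
E
```

```text
[[520.9, 359.1], [664.8, 290.2], [636.0, 226.3], [490.3, 296.3]] [577.98955544 292.97158357] [np.float64(69.8), np.float64(159.5), np.float64(70.0), np.float64(161.6)]
yaw [np.float64(-25.589102559259878), np.float64(-25.65995042746158)]
block [578.08284774 293.95368197]
[577.98955544 292.97158357] 64.37525124642842
[-0.02, 0.05, 1.66, 0.001, 8.5, -0.02, 0.05, 1.66, 0.001, 8.5, -0.02, 0.05, 1.66, 0.001, 8.5, -0.02, 0.05, 1.66, 0.001, 8.5, -0.02, 0.05, 1.66, 0.001, 8.5, -0.02, 0.05, 1.66, 0.001, 8.5, -0.02, 0.05, 1.66, 0.001, 8.5, -0.02, 0.05, 1.66, 0.001, 8.5]
```

Emit:
drive_tool:
  moves: [0,0.1,2.0,0.005,8.5,-0.1,0.1,2.0,0.005,8.5,0,0.1,2.0,0,8.5,-0.1,0,2.0,0,8.5,0,0.1,2.0,0,8.5,0,0,2.0,0,8.5,0,0,1.2,0,8.5,0,0,0,0,8.5]

```text
time: 5.2
eef_pos: [575.6, 292.3, 21.2]
tcp_rot: [0.847, 0.531, -0.002, -0.0]
contact_force: [-0.6, -0.7, 1.0]
finger_gap: 84.8
gripper_force: 0.0
```

Emit:
drive_tool:
  moves: [0,0,0,0,1.5,0,0,0,0,1.5,0,0,0,0,1.5,0,0,0,0,1.5,0,0,0,0,1.5,0,0,0,0,1.5,0,0,0,0,1.5,0,0,0,0,1.5]
  grip_force: 70

```text
time: 5.87
eef_pos: [578.0, 294.8, 24.8]
tcp_rot: [0.847, 0.532, 0.001, 0.0]
contact_force: [-0.8, 0.7, 5.7]
finger_gap: 19.4
gripper_force: 70.0
```

Emit:
drive_tool:
  moves: [0,0,-0.5,0,1.5,0,0,-1.0,0,1.5,0,0,-1.5,0,1.5,0,0,-2.0,0,1.5,0,0,-2.0,0,1.5,0,0,-1.5,0,1.5,0,0,0,0,1.5,0,0,0,0,1.5]

```text
time: 6.53
eef_pos: [577.8, 294.4, 109.4]
tcp_rot: [0.847, 0.532, 0.001, 0.0]
contact_force: [0.8, -0.1, -4.5]
finger_gap: 19.0
gripper_force: 68.9
```

```bash
python3 - <<'E'
from h import *
o=monitor.get_obs(); M=R.from_quat(o['tcp_rot']).as_matrix(); print(o['eef_pos'],M.round(4),np.degrees(np.arctan2(M[1,0],M[0,0])),o['contact_force'],o['torque'],o['finger_gap'])
im,K,D,T=shot('wrist'); cv2.imwrite('pics/w3.png',im); np.savez('w3.npz',im=im,K=K,D=D,T=T)
rows([570,-54.4,105],91.0,12,1.5)
E
```

```text
[577.78076297 294.4448597  109.39612938] [[ 4.340e-01  9.009e-01  1.300e-03]
 [ 9.009e-01 -4.340e-01  4.000e-04]
 [ 9.000e-04  1.000e-03 -1.000e+00]] 64.2765821370721 [ 0.80038941 -0.12576807 -4.46529074] [-0.01804554  0.0100431   0.02789733] 19.007893201320954
[-2.64, 1.21, 0.03, -0.039, 1.5, -2.69, 1.11, 0.03, -0.039, 1.5, -2.73, 1.0, 0.03, -0.039, 1.5, -2.76, 0.89, 0.03, -0.039, 1.5, -2.8, 0.79, 0.03, -0.039, 1.5, -2.82, 0.68, 0.03, -0.039, 1.5, -2.85, 0.57, 0.03, -0.039, 1.5, -2.87, 0.45, 0.03, -0.039, 1.5]
[-2.88, 0.34, 0.03, -0.039, 1.5, -2.9, 0.23, 0.03, -0.039, 1.5, -2.9, 0.12, 0.03, -0.039, 1.5, -2.9, 0.0, 0.03, -0.039, 1.5]
```

View pics/w3.png

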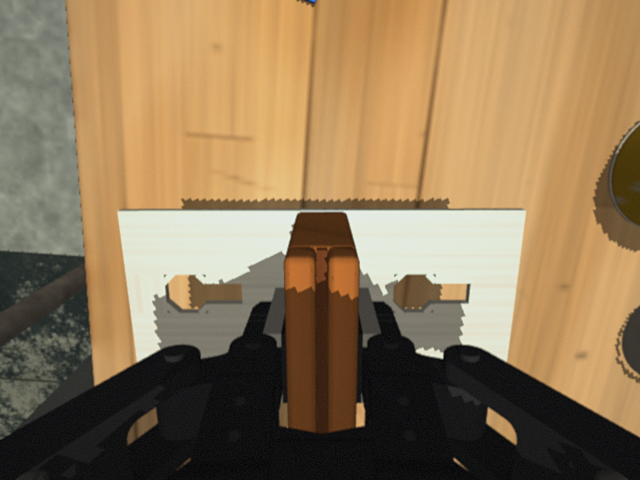

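The stand is held and lifted, and the plate's far edge is level: corners at (119,210) and (525,210), holes near (185,292) and (413,292). I'll work out how the stand sits in the hand.

```bash
python3 - <<'E'
from h import *
d=np.load('w3.npz'); c=(d['K'],d['D'],d['T'])
o=monitor.get_obs(); M=R.from_quat(o['tcp_rot']).as_matrix(); p=o['eef_pos']
px=[[119,210],[525,210],[133,340],[511,340],[185,292],[413,292]]
for z in (87,89,91):
    t=(world(px,z,*c)-p)@M; print(z,t[:,:2].round(1).tolist(), 'w',np.linalg.norm(t[0]-t[1]).round(1),np.linalg.norm(t[2]-t[3]).round(1),'holes',np.linalg.norm(t[4]-t[5]).round(1))
E
```

```text
87 [[34.4, -79.0], [34.3, 81.2], [-22.4, -80.1], [-22.6, 82.3], [-0.3, -55.9], [-0.4, 38.9]] w 160.2 162.4 holes 94.8
89 [[34.8, -78.1], [34.7, 80.2], [-21.3, -79.1], [-21.5, 81.3], [0.5, -55.2], [0.4, 38.4]] w 158.3 160.5 holes 93.6
91 [[35.2, -77.1], [35.1, 79.2], [-20.2, -78.2], [-20.4, 80.3], [1.4, -54.6], [1.2, 37.9]] w 156.3 158.5 holes 92.5
```

Emit:
drive_tool:
  moves: [-2.6,1.2,0,-0.039,1.5,-2.7,1.1,0,-0.039,1.5,-2.7,1.0,0,-0.039,1.5,-2.8,0.9,0,-0.039,1.5,-2.8,0.8,0,-0.039,1.5,-2.8,0.7,0,-0.039,1.5,-2.9,0.6,0,-0.039,1.5,-2.9,0.5,0,-0.039,1.5]

```text
time: 7.25
eef_pos: [572.3, 60.0, 107.0]
tcp_rot: [0.753, 0.658, -0.001, -0.001]
contact_force: [0.5, -0.5, -4.3]
finger_gap: 19.5
gripper_force: 68.9
```

Emit:
drive_tool:
  moves: [-2.9,0.3,0,-0.039,1.5,-2.9,0.2,0,-0.039,1.5,-2.8,0.1,0,-0.039,1.5,-2.5,0,0,-0.035,1.5,0,0,0,0,1.5,0,0,0,0,1.5,0,0,0,0,1.5]

```text
time: 7.83
eef_pos: [569.9, -49.5, 107.5]
tcp_rot: [0.702, 0.712, -0.0, -0.001]
contact_force: [-0.3, -0.2, -3.7]
finger_gap: 19.4
gripper_force: 68.9
```

```bash
python3 - <<'E'
from h import *
o=monitor.get_obs(); M=R.from_quat(o['tcp_rot']).as_matrix(); print(o['time'],o['eef_pos'],np.degrees(np.arctan2(M[1,0],M[0,0])),o['contact_force'],o['torque'],o['finger_gap'])
E
```

```text
7.8333 [569.93970577 -49.46393952 107.49725805] 90.8254388003707 [-0.29476116 -0.23934356 -3.66821628] [-0.00126541  0.01377869 -0.014247  ] 19.40828812294012
```

Emit:
drive_tool:
  moves: [-0.2,0,1.0,0,1.5,-0.2,0,1.5,0,1.5,-0.1,0,1.5,0,1.5,0,0,1.0,0,1.5,0,0,0,0,1.5,0,0,0,0,1.5]

```text
time: 8.33
eef_pos: [570.3, -54.0, 57.8]
tcp_rot: [0.701, 0.713, -0.001, -0.001]
contact_force: [0.3, -0.1, -4.3]
finger_gap: 19.3
gripper_force: 68.8
```

```bash
python3 - <<'E'
from h import *
o=monitor.get_obs(); M=R.from_quat(o['tcp_rot']).as_matrix(); print(o['time'],o['eef_pos'],np.degrees(np.arctan2(M[1,0],M[0,0])),o['contact_force'])
im,K,D,T=shot('wrist'); np.savez('w4.npz',im=im,K=K,D=D,T=T)
cv2.imwrite('pics/w4.png',cv2.resize(im[200:420,100:560],None,fx=1.7,fy=1.7,interpolation=cv2.INTER_CUBIC))
E
```

```text
8.3333 [570.28882917 -53.99615604  57.81872408] 90.9203450794089 [ 0.26795622 -0.06850423 -4.29509805]
```

View pics/w4.png

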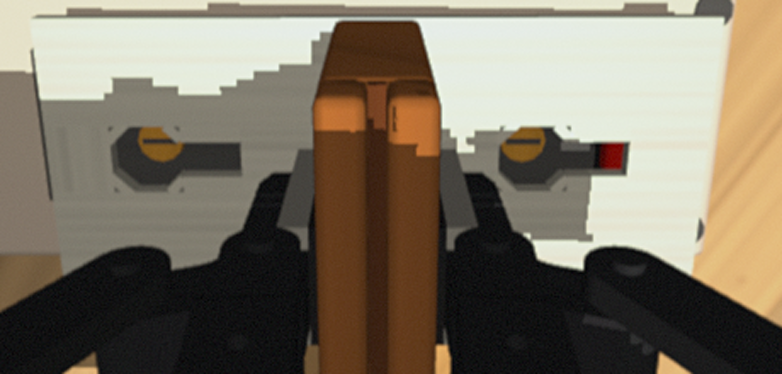

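Through the two round holes the brass heads are visible, at crop (160,141) and (523,141). The hole centres are near (148,158) and (536,158), with red catch visible through the right-hand slot. The offset between heads and holes comes next.

```bash
python3 - <<'E'
from h import *
d=np.load('w4.npz'); c=(d['K'],d['D'],d['T']); o=monitor.get_obs(); M=R.from_quat(o['tcp_rot']).as_matrix(); p=o['eef_pos']
f=lambda L:[[x/1.7+100,y/1.7+200] for x,y in L]
t=lambda L,z:((world(f(L),z,*c)-p)@M)[:,:2].round(1).tolist()
print('screws',t([(160,141),(523,141)],25)); 
for z in (35,37): print('holes',z,t([(148,158),(536,158)],z),'corners',t([(33,16),(728,18)],z))
im=d['im'];h=cv2.cvtColor(im,cv2.COLOR_BGR2HSV)[270:300,160:440].astype(int)
ys,xs=np.nonzero((h[...,1]>150)&(h[...,0]>14)&(h[...,0]<30))
for s in (xs<100,xs>180):
  if s.any(): print('brass',xs[s].min()+160,xs[s].max()+160,ys[s].min()+270,ys[s].max()+270)
# projections of the expected geometry (tool frame stand origin (0,0.5), plate top)
S=lambda x,y,z:p+M@np.array([y,0.5-x,0])+np.array([0,0,z-p[2]])
for x in (56,-38):
  q=proj([S(x+8.5*np.cos(a),8.5*np.sin(a),37) for a in (0,np.pi/2,np.pi,-np.pi/2)],*c); print('hole proj crop',((q-[100,200])*1.7).round(0).tolist())
E
```

```text
screws [[-0.9, -56.6], [-0.9, 37.3]]
holes 35 [[-1.5, -56.7], [-1.5, 38.6]] corners [[34.0, -80.5], [33.5, 81.3]]
holes 37 [[-0.7, -56.0], [-0.7, 38.1]] corners [[34.4, -79.5], [33.9, 80.3]]
brass 181 207 275 294
brass 351 420 276 299
hole proj crop [[115.0, 155.0], [147.0, 122.0], [185.0, 155.0], [153.0, 188.0]]
hole proj crop [[503.0, 155.0], [540.0, 122.0], [573.0, 155.0], [536.0, 188.0]]
```

Heads and holes agree to within 1 mm, so I'll lower gently.

Emit:
drive_tool:
  moves: [0,-0.05,0.2,0,1.5,0,0,0.2,0,1.5,0,0,0.2,0,1.5,0,0,0.2,0,1.5,0,0,0.2,0,1.5,0,0,0.1,0,1.5,0,0,0,0,1.5]

```text
time: 8.97
eef_pos: [570.3, -54.9, 47.5]
tcp_rot: [0.702, 0.712, -0.0, -0.0]
contact_force: [-0.7, 0.4, -4.2]
finger_gap: 19.2
gripper_force: 68.8
```

Emit:
drive_tool:
  moves: [0,0,0.15,0,1.5,0,0,0.15,0,1.5,0,0,0.1,0,1.5,0,0,0.1,0,1.5,0,0,0,0,1.5,0,0,0,0,1.5]

```text
time: 9.47
eef_pos: [570.7, -54.9, 42.9]
tcp_rot: [0.702, 0.712, 0.0, 0.0]
contact_force: [-0.2, 0.1, -2.7]
finger_gap: 19.1
gripper_force: 69.2
```

Contact is just starting, which is the catch being pressed. I'll keep lowering in small steps.

Emit:
drive_tool:
  moves: [0,0,0.1,0,1.5,0,0,0.1,0,1.5,0,0,0,0,1.5,0,0,0,0,1.5]

```text
time: 9.8
eef_pos: [570.8, -54.9, 40.9]
tcp_rot: [0.702, 0.712, 0.0, 0.0]
contact_force: [0.2, -0.3, -2.4]
finger_gap: 19.0
gripper_force: 69.2
```

Emit:
drive_tool:
  moves: [0,0,0.07,0,1.5,0,0,0,0,1.5,0,0,0,0,1.5]

```text
time: 10.05
eef_pos: [570.8, -54.9, 40.1]
tcp_rot: [0.702, 0.712, 0.0, 0.0]
contact_force: [0.1, -0.6, -2.1]
finger_gap: 19.4
gripper_force: 69.2
```

Emit:
drive_tool:
  moves: [0,0,0.07,0,1.5,0,0,0,0,1.5,0,0,0,0,1.5]

```text
time: 10.3
eef_pos: [570.8, -54.9, 39.6]
tcp_rot: [0.702, 0.712, 0.0, 0.0]
contact_force: [-0.2, -0.3, -0.2]
finger_gap: 19.1
gripper_force: 69.5
```

Emit:
drive_tool:
  moves: [0,0,0.05,0,1.5,0,0,0,0,1.5,0,0,0,0,1.5]

```text
time: 10.55
eef_pos: [570.8, -55.0, 39.3]
tcp_rot: [0.702, 0.712, 0.0, 0.0]
contact_force: [-1.2, 0.2, 3.1]
finger_gap: 19.0
gripper_force: 70.1
```

The plate is flat on the strip with about 7 N on it. Now I'll slide it toward bracket +x, which is tool -y.

Emit:
drive_tool:
  moves: [0,-0.2,0,0,1.5,0,-0.2,0,0,1.5,0,-0.2,0,0,1.5,0,-0.2,0,0,1.5,0,0,0,0,1.5,0,0,0,0,1.5]

```text
time: 11.05
eef_pos: [563.1, -55.2, 39.3]
tcp_rot: [0.702, 0.712, 0.0, 0.001]
contact_force: [3.5, 0.9, 3.9]
finger_gap: 19.4
gripper_force: 70.2
```

Emit:
drive_tool:
  moves: [0,-0.2,0,0,1.5,0,-0.2,0,0,1.5,0,-0.2,0,0,1.5,0,-0.2,0,0,1.5,0,0,0,0,1.5,0,0,0,0,1.5]

```text
time: 11.55
eef_pos: [554.8, -55.2, 39.2]
tcp_rot: [0.702, 0.712, 0.0, 0.0]
contact_force: [3.9, -0.5, 6.1]
finger_gap: 19.0
gripper_force: 70.4
```

Emit:
drive_tool:
  moves: [0,-0.1,0,0,1.5,0,-0.1,0,0,1.5,0,0,0,0,1.5,0,0,0,0,1.5]

```text
time: 11.88
eef_pos: [553.1, -55.3, 39.2]
tcp_rot: [0.702, 0.712, 0.0, 0.0]
contact_force: [5.3, 0.2, 4.9]
finger_gap: 19.2
gripper_force: 70.3
```

Emit:
drive_tool:
  moves: [0,-0.1,0,0,1.5,0,-0.1,0,0,1.5,0,0,0,0,1.5,0,0,0,0,1.5]

```text
time: 12.22
eef_pos: [551.1, -55.3, 39.2]
tcp_rot: [0.702, 0.712, 0.0, 0.0]
contact_force: [5.4, -0.3, 5.6]
finger_gap: 19.3
gripper_force: 70.3
```

Emit:
drive_tool:
  moves: [0,-0.05,0,0,1.5,0,0,0,0,1.5,0,0,0,0,1.5]

```text
time: 12.47
eef_pos: [550.7, -55.3, 39.2]
tcp_rot: [0.702, 0.712, 0.0, 0.0]
contact_force: [5.2, 0.6, 5.2]
finger_gap: 19.1
gripper_force: 70.3
```

Emit:
drive_tool:
  moves: [0,-0.05,0,0,1.5,0,-0.05,0,0,1.5,0,0,0,0,1.5,0,0,0,0,1.5]

```text
time: 12.8
eef_pos: [549.8, -55.3, 39.2]
tcp_rot: [0.702, 0.712, 0.0, 0.0]
contact_force: [4.9, -0.0, 4.6]
finger_gap: 19.3
gripper_force: 70.3
```

Emit:
drive_tool:
  moves: [0,-0.05,0,0,1.5,0,0,0,0,1.5,0,0,0,0,1.5]

```text
time: 13.05
eef_pos: [549.7, -55.3, 39.2]
tcp_rot: [0.702, 0.712, 0.001, 0.001]
contact_force: [6.1, -0.4, 4.3]
finger_gap: 19.4
gripper_force: 70.2
```

Emit:
drive_tool:
  moves: [0,-0.05,0,0,1.5,0,0,0,0,1.5,0,0,0,0,1.5]

```text
time: 13.3
eef_pos: [549.7, -55.3, 39.3]
tcp_rot: [0.702, 0.712, 0.001, 0.001]
contact_force: [7.5, 1.0, 4.3]
finger_gap: 19.3
gripper_force: 70.1
```

Emit:
drive_tool:
  moves: [0,-0.05,0,0,1.5,0,0,0,0,1.5,0,0,0,0,1.5]

```text
time: 13.55
eef_pos: [549.6, -55.3, 39.4]
tcp_rot: [0.702, 0.712, 0.001, 0.001]
contact_force: [9.1, 1.0, 2.9]
finger_gap: 19.2
gripper_force: 70.1
```

```bash
python3 - <<'E'
from h import *
im,K,D,T=shot('top'); a=im[190:295,410:465]; im2,*_=shot('wrist')
a=cv2.resize(a,None,fx=4,fy=4,interpolation=cv2.INTER_CUBIC); b=cv2.resize(im2[200:420,100:600],(500,220))
b=cv2.copyMakeBorder(b,0,a.shape[0]-220,0,0,cv2.BORDER_CONSTANT); cv2.imwrite('pics/w5.png',np.hstack([a,b]))
E
```

```text
(no output)
```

View pics/w5.png

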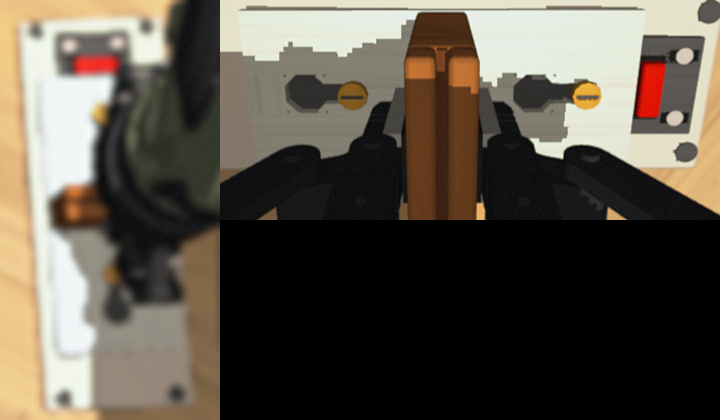

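The necks are at the slot ends, with heads at (350,95) and (586,95). The whole catch shows red just behind the plate's edge at (650,90). I'll ease the preload and open the fingers.

Emit:
drive_tool:
  moves: [0,0.1,-0.03,0,1.5,0,0,0,0,1.5,0,0,0,0,3,0,0,0,0,5,0,0,0,0,8.5,0,0,0,0,8.5,0,0,0,0,8.5,0,0,0,0,8.5]
  grip_force: 20

```text
time: 14.32
eef_pos: [548.0, -55.1, 38.8]
tcp_rot: [0.702, 0.712, -0.0, -0.001]
contact_force: [0.4, -1.0, 0.6]
finger_gap: 85.1
gripper_force: 0.0
```

Emit:
drive_tool:
  moves: [0,0,-1,0,8.5,0,0,-2,0,8.5,0,0,-3,0,8.5,0,0,-3,0,8.5,0,0,-3,0,8.5,0,0,-2,0,8.5,0,0,0,0,8.5,0,0,0,0,8.5]

```text
time: 14.98
eef_pos: [549.6, -55.4, 181.2]
tcp_rot: [0.702, 0.712, 0.001, 0.002]
contact_force: [0.5, -0.3, -0.7]
finger_gap: 84.8
gripper_force: 0.0
```

```bash
python3 - <<'E'
from h import *
im,*c=shot('wrist'); print(monitor.get_obs()['eef_pos'],monitor.get_obs()['contact_force'])
hsv=cv2.cvtColor(im,cv2.COLOR_BGR2HSV); m=((hsv[...,1]>150)&((hsv[...,0]<6)|(hsv[...,0]>174))&(hsv[...,2]>120)).astype(np.uint8)
n,l,s,ce=cv2.connectedComponentsWithStats(m); i=1+s[1:,4].argmax(); x,y,w,h,_=s[i]; print('catch box',s[i])
for z in (15,20): print(z,world([[x,y+h/2],[x+w,y+h/2],[x+w/2,y],[x+w/2,y+h]],z,*c)[:,:2].round(1).tolist())
cv2.imwrite('pics/w6.png',cv2.resize(im[110:330,150:520],None,fx=2,fy=2))
E
```

```text
[548.57737887 -55.21965468 179.68611427] [ 0.13635094 -0.29372715  0.62077264]
catch box [432 200  14  32 397]
15 [[632.8, -54.9], [643.2, -54.7], [636.9, -42.8], [639.0, -67.1]]
20 [[631.4, -53.8], [641.6, -53.7], [635.5, -41.9], [637.6, -65.8]]
```

View pics/w6.png

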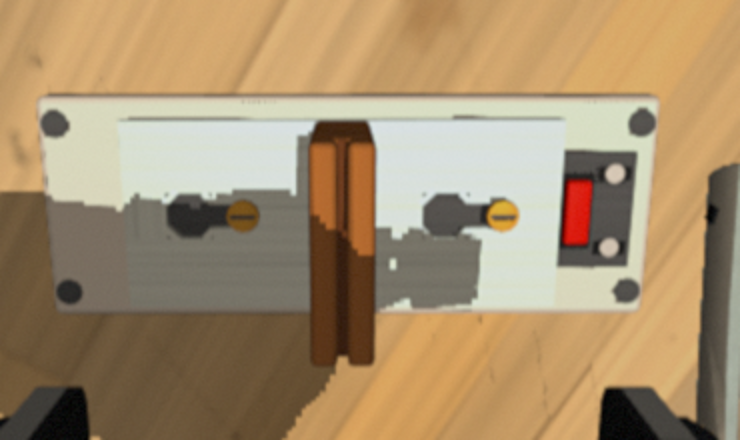

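The stand sits seated with its heads at the slot ends. The full catch shows clear behind the plate with a thin gap, and the hand is free, so I'm handing in.

```bash
python3 -c "
from workcell import order
print(order.job_done())"
```

```text
the job is handed in; nothing more can be done
None
```

The oak card stand is on the bracket, slid home against the screws; the red catch looks up behind it in the last picture, the arm is clear, and the job was handed in after about 15 s of the 72 s allowed (no verdict came back).

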